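# Check the cash box's catch, then stow it

### The arm

A 6-joint arm with a two-finger parallel gripper is mounted at the origin on a cart in front of the work surface, level with it; the furniture and walls round the work are solid. World frame = base frame: x ahead of the robot, y to its left, z up, the work surface at z = 0. Lengths are in m, angles in rad, forces in N, time in s.
With the tool pointing down it reaches from about 0.35 to 0.975 m from the base axis. Payload 17.4 kg.
Tool frame: the origin (TCP) lies at the very end of the fingers, on their centre line; the grasp point (between the pads) lies 19 mm behind it; z points along the fingers, y is the line along which they close (so a half turn about z gives the same grasp; the last joint's range is limited). The gripper opens to 85 mm and grips with 20 to 120 N. Pads are 22 mm wide; open, the fingers measure 114 mm over their backs; the gripper's body (76 mm by 85 mm) begins 54 mm behind the grasp point. The pads swing forward as they close: fully open they stand 13 mm farther back than shut.
Start: joints at [1.198, 0.116, 1.442, -0, 1.584, -0.038], TCP at [0.222, 0.638, 0.231] pointing down, gripper open.
Joint ranges: [-2.83, 2.83], [-0.83, 2.19], [0.07, 2.5], [-1.14, 4.28], [0.01, 3], [-2.97, 2.97]. Speed limits (rad/s): [1.89, 1.89, 2.22, 3.14, 3.14, 3.14].

### API

Orientations are given as a 3x3 rotation matrix whose columns are the frame's x, y, z axes.
In Python, from bench import bot, grip, solve_ik, read_state, optics, job_done gives the robot as it stands. Calls block until the motion is done:
- bot.move_to(position, orientation): joint-space move of the TCP to a pose.
- bot.servo_line(position, v=0.15, orientation=None, force_limit=None): straight line of the TCP; orientation=None keeps the orientation; v is the mean speed in m/s. With force_limit (N) it stops when the force on the tool has changed by that much, and returns True; else False.
- bot.move_joints(angles): joint-space move.
- grip(opening, f_grip=None): opening from 0.0 (shut) to 1.0 (fully open); f_grip is the grip in N (None keeps the last); returns when the fingers have stopped.
- bot.wait(seconds).
- solve_ik(position, orientation): joint angles nearest the present ones, or None.
- read_state(): the state.
- optics.get_image(name): name is "side" or "top"; returns the picture (420x560x3 uint8, red, green, blue); there is no depth.
- optics.get_calibration(name): a dict with "mtx" (3x3 intrinsics, pixels), "extrinsics" (4x4, takes a point from world to camera coordinates). Camera axes: x right, y down, z forward; pixel columns grow to the right and rows downward; lengths in m; the calibration is good to about 2 mm. A picture is of the moment at which its call begins. get_calibration takes no time and is no camera call.
A pose or a line that the arm cannot do raises bot.Unreachable and nothing moves.
- job_done(): hands the job in; it is judged then, once.
The state is a dict: "t": time; "joint_positions": joint angles; "qd": joint speeds; "joint_efforts": joint torques, N m; "position": TCP position; "tool_rot": TCP orientation; "contact_force": force on the tool from outside, world axes, zero at the start; "ft_torque": the same for the moment, N m; "finger_gap": opening from 0.0 (shut) to 1.0 (fully open); "grip_force": force on a finger pad.
Only numpy, scipy, OpenCV 4.12 (cv2) and the standard library are available. Lean on these libraries where they do the work, as an engineer would, in place of code of your own. Each camera call takes 0.05 s, during which the arm holds its last target. There are 200 camera calls.

### The job

The cash box with the black carry handle is to be put away under the wooden customer ledge, but its lid may only be resting on the catch. With the box standing where it is, tug the handle firmly straight up, enough to take most of its weight, and hold the pull a moment; if the lid gives, press it down at the catch side until it snaps home and tug again. Once the catch holds, carry the box by its handle and set it down gently and squarely on the black mat under the ledge, lid still caught, without tipping it or disturbing the other things.

Things in the scene. Friction and masses are not known exactly. Their poses are not given: they have to be found in the camera images.
- box_base (a point): centre of the underside of the loose dark steel cash box with the black handle (another, without, stands at the back), about 0.87 kg, 159 mm (its own x) by 204 mm (its own y), 70 mm to the top of the lid, 120 mm with the handle. z is up; its front with the locks, where the catch is, faces its own -x (the robot's left at the start); the lid's hinge runs along its own y at the +x side, 60 mm up
- handle_grip (a point): centre of the grip of the black carry handle fixed along the middle of the lid, 112 mm above the box's underside; axes as the box's (turned with the lid). The grip is a straight bar along the box's y: 80 mm free length between its two feet, 16 mm wide, 15 mm high, 21 mm of clear space under it above a 13.5 mm thick base plate that lies on the lid
- lid_front (a point): point on the flat top of the lid, 60 mm from its middle towards the catch side (18 mm in from the front edge, half-way along it): the place to press. It takes 5 to 9 N straight down here to snap the catch; 15 N is sure and harmless
- cash_box_lid (a joint): lid angle: 0 fully down, growing as it opens. The catch is a spring bolt inside the front wall. A caught lid lies at 0 and has play to about 0.012 (2 mm at the front edge) before the bolt stops it; a lid only resting on the bolt lies at about 0.02 to 0.04 (front 3 to 6 mm proud) and lifts freely with about 5 N at the handle. It starts one way or the other
- cash_box: the cash box itself; its origin and axes are those of box_base
- counter: the counter with its dark speckled top at height 0, on which the box stands at the start
- mat_centre (a point): centre of the top of the black ribbed rubber mat, fixed to the counter: 260 mm (its own x, away from the robot) by 220 mm (its own y), 3 mm thick. The box stands on it with its own y along the mat's x, either way round. The ledge overhangs the far half of the mat
- stapler: dark stapler, 33 x 136 x 43 mm, bystander; origin at the centre of its underside
- pin_tin: round teal pin tin, 60 mm across, 21 mm high, bystander; origin at the centre of its underside
- paper_roll: white paper roll standing on end, 60 mm across, 57 mm high, bystander left of the mat; origin at the centre of its underside
- key_tag: two keys on a yellow tag, 43 x 100 x 5 mm, bystander; origin at the centre of its underside
- sticky_block: yellow sticky note block, 51 x 51 x 18 mm, bystander; origin at the centre of its underside
- chalk: pink piece of tailor's chalk, 40 x 44 x 8 mm, bystander; origin at the centre of its underside
- ledge_edge (a point): middle of the lower front edge of the wooden ledge, 335 mm above the counter, 5 mm beyond the mat's centre; axes as the mat's. The board is 22 mm thick, 620 mm long (y), 250 mm deep, on two posts 85 mm beyond the mat's centre, 240 mm to either side. A gripper cannot stand upright over the mat's centre: it must lean back towards the robot, some 35 degrees
- ledge: the wooden ledge with its posts and the mat, one fixed piece; origin on the counter under the mat's centre, axes as the mat's

How it is judged:
On the way, in this order (a step that is already met when the one before it is completed fails the run):
1. box in place, raised under 10 mm: the lid is pulled up until less than 2.5 N of the box rests on the counter, and the catch holds (lid angle 0.006 to 0.022) for 0.3 s (value of joint cash_box_lid between 0.006 and 0.022 rad and contact force between cash_box and counter below 2.5 N and height (world z) of box_base below 0.01 m and distance of box_base from where it was at the start of the episode below 0.03 m), for 0.3 s.
2. the box hangs clear of the counter by its handle, lid caught (height (world z) of box_base above 0.02 m and value of joint cash_box_lid below 0.022 rad), for 0.3 s.
At the end, for the whole second after the job is handed in: the cash box stands flat and still on the mat, its centre within 30 mm of the mat's centre along each of the mat's axes and its length within 10 degrees of the mat's, the lid fully down and caught (x of box_base in the frame of mat_centre between -0.03 and 0.03 m and y of box_base in the frame of mat_centre between -0.03 and 0.03 m and z of box_base in the frame of mat_centre below 0.005 m and angle between the y axis of box_base and the x axis of mat_centre, either way round below 0.17 rad and angle between box_base's own z axis and vertical below 0.05 rad and value of joint cash_box_lid below 0.012 rad and linear speed of cash_box below 0.02 m/s); the robot touches nothing.
It fails at once if the lid is thrown open (more than 25 degrees) (value of joint cash_box_lid above 0.44 rad).
It fails at once if the box is tipped by more than 25 degrees (angle between box_base's own z axis and vertical above 0.44 rad).
It fails at once if the box is dropped or slammed onto the mat (more than 60 N) (contact force between cash_box and ledge above 60 N).
It fails at once if a bystander is moved by more than 20 mm (distance of any of stapler, pin_tin, paper_roll, key_tag, sticky_block, chalk from where it was at the start of the episode above 0.02 m).
It also fails if it takes over 61 s, if anything falls off the work surface, if the arm or the gripper's body presses on something with over 40 N, if the wrist force passes 120 N, or if a joint passes its speed limit or range.

## Working session

There is one attempt and no reset: what is moved stays moved. The work goes in short steps, each a Python script; the robot and the scene stay as the last script left them, time stands still between calls to the robot, and variables do not carry over. Pictures are saved under pics/ and viewed, at most 10 in all, crops included, and the job is handed in when it is done.

```bash
ls; mkdir -p pics
python3 - <<'E'
from bench import *
import cv2,numpy as np
for n in("side","top"):
    cv2.imwrite(f"pics/{n}0.png",optics.get_image(n)[:,:,::-1]); c=optics.get_calibration(n)
    E=np.array(c["extrinsics"]);print(n,np.array(c["mtx"]).round(1).tolist(),E.round(3).tolist(),(-E[:3,:3].T@E[:3,3]).round(3))
s=read_state();print(s["t"],s["contact_force"],s["tool_rot"])
E
```

```text
pics
side [[457.7, 0.0, 281.0], [0.0, 457.7, 209.5], [0.0, 0.0, 1.0]] [[-1.0, 0.022, -0.022, 0.474], [0.029, 0.407, -0.913, -0.242], [-0.011, -0.913, -0.408, 1.898], [0.0, 0.0, 0.0, 1.0]] [0.502 1.82  0.564]
top [[435.5, 0.0, 294.5], [0.0, 435.5, 211.0], [0.0, 0.0, 1.0]] [[0.019, -1.0, 0.003, -0.065], [-0.99, -0.019, -0.137, 0.444], [0.137, -0.0, -0.991, 1.51], [0.0, 0.0, 0.0, 1.0]] [ 0.235 -0.056  1.557]
0.1 [ 0.19793233  0.54780077 -1.0075348 ] [[-9.44475125e-01  3.28582658e-01 -4.18510311e-04]
 [ 3.28582922e-01  9.44474528e-01 -1.06242555e-03]
 [ 4.61777181e-05 -1.14094984e-03 -9.99999348e-01]]
```

View pics/side0.png

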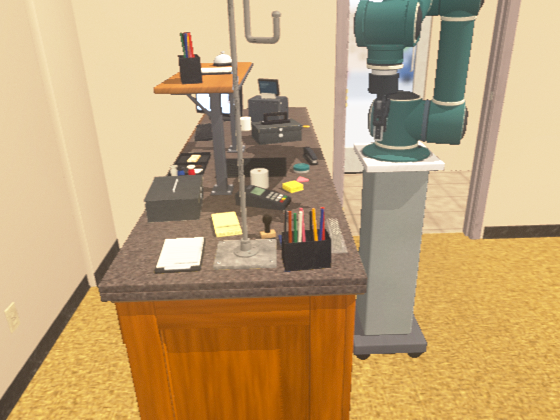

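View pics/top0.png

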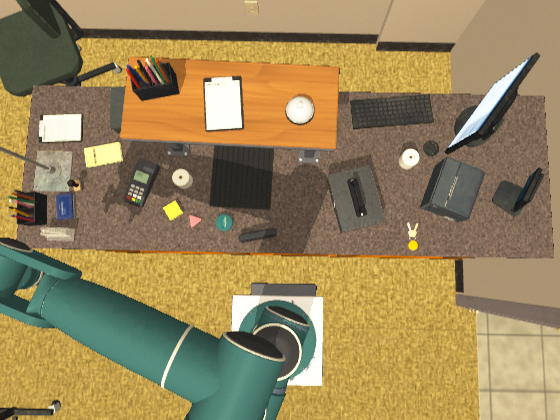

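The box with the handle is at about (356,196) in the top view and the mat at (242,177), with its far end under the ledge. I'll enlarge both.

Run:
```python
import cv2
a=cv2.imread("pics/top0.png")
cv2.imwrite("pics/c1.png",cv2.resize(a[150:250,310:410],None,fx=6,fy=6,interpolation=cv2.INTER_CUBIC))
cv2.imwrite("pics/c2.png",cv2.resize(a[135:250,165:325],None,fx=5,fy=5,interpolation=cv2.INTER_CUBIC))
```

```text
(no output)
```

View pics/c1.png

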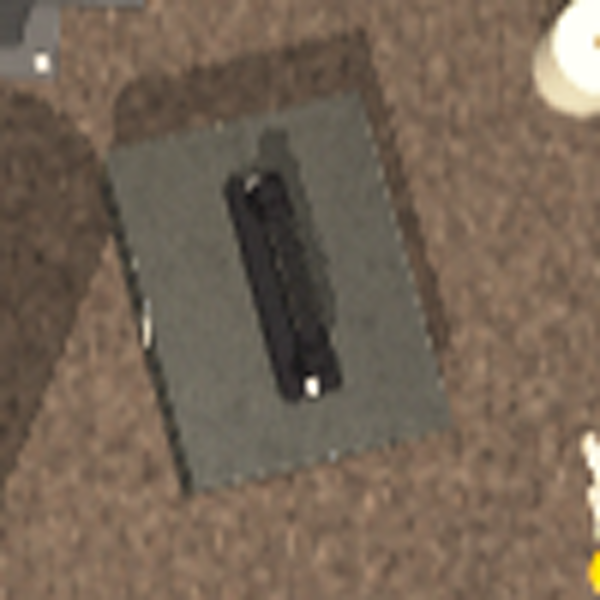

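View pics/c2.png

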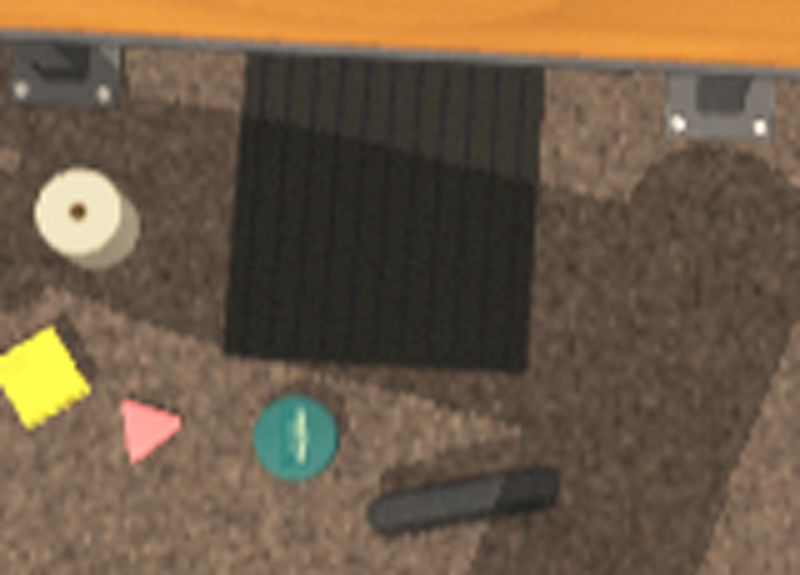

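In the enlarged box crop, the lid corners are at about (110,155), (358,95), (450,428) and (191,492), and the handle ends at (252,180) and (312,388). In the mat crop, the near corners are (225,355) and (525,370), and the side edges meet the ledge at (248,55) and (543,68). The tin and the stapler lie in front of the mat.

```bash
cat > h.py <<'E'
from bench import *
import numpy as np, cv2
def ray(n,u,v,z):
    c=optics.get_calibration(n);E=np.array(c["extrinsics"]);R=E[:3,:3];C=-R.T@E[:3,3]
    d=R.T@np.linalg.solve(np.array(c["mtx"]),[u,v,1]);return C+d*(z-C[2])/d[2]
def crop(n,f,ox,oy,pts,z): return np.array([ray(n,(u+.5)/f-.5+ox,(v+.5)/f-.5+oy,z) for u,v in pts])
E
python3 - <<'E'
from h import *
np.set_printoptions(precision=4,suppress=True)
L=crop("top",6,310,150,[(110,155),(358,95),(450,428),(191,492)],.07)[:,:2]
print(L, "ctr",L.mean(0)); n=np.linalg.norm
print("sizes",n(L[0]-L[1]),n(L[2]-L[3]),n(L[1]-L[2]),n(L[0]-L[3]))
yd=(L[0]-L[3])+(L[1]-L[2]);print("lid y ang",np.degrees(np.arctan2(yd[1],yd[0])))
xd=(L[1]-L[0])+(L[2]-L[3]);print("lid x ang",np.degrees(np.arctan2(xd[1],xd[0])))
H=crop("top",6,310,150,[(252,183),(308,385)],.117)[:,:2];print("handle",H,H.mean(0),n(H[0]-H[1]),np.degrees(np.arctan2(*(H[0]-H[1])[::-1])))
M=crop("top",5,165,135,[(225,355),(525,370),(248,55),(543,68)],.003)[:,:2];print("mat",M,n(M[0]-M[1]))
e=M[1]-M[0];print("near edge dir",np.degrees(np.arctan2(e[1],e[0])));
for a,b in((0,2),(1,3)):
    e=M[b]-M[a];print("side",np.degrees(np.arctan2(e[1],e[0])))
L2=crop("top",5,165,135,[(0,37),(795,72)],.335)[:,:2];e=L2[1]-L2[0];print("ledge edge",L2,np.degrees(np.arctan2(e[1],e[0])))
x=(M[2]-M[0])+(M[3]-M[1]);x/=n(x);print("mat centre",(M[0]+M[1])/2+.13*x)
print("stapler, tin, roll",crop("top",5,165,135,[(372,515),(556,485),(295,437),(400,520)],.03)[:,:2],crop("top",5,165,135,[(78,212)],.057))
E
```

```text
[[ 0.5676 -0.17  ]
 [ 0.6062 -0.3143]
 [ 0.4117 -0.3662]
 [ 0.3721 -0.218 ]] ctr [ 0.4894 -0.2671]
sizes 0.14938505699709537 0.1534741039325384 0.20124163846332965 0.20130688693279716
lid y ang 14.362726424357398
lid x ang -75.02518857947031
handle [[ 0.5426 -0.2463]
 [ 0.4287 -0.2776]] [ 0.4856 -0.262 ] 0.11812681285328214 15.360554781009093
mat [[0.463  0.2505]
 [0.4563 0.034 ]
 [0.6862 0.2438]
 [0.6807 0.0268]] 0.21668077281177733
near edge dir -91.768445587447
side -1.7162313503247546
side -1.8312399286863965
ledge edge [[ 0.5977  0.3237]
 [ 0.586  -0.1365]] -91.44971799407428
mat centre [0.5896 0.1382]
stapler, tin, roll [[0.3476 0.1369]
 [0.3712 0.0084]
 [0.4016 0.1932]
 [0.3445 0.1172]] [[0.5545 0.3477 0.057 ]]
```

The box's own y axis is about 14.8° from world x, and the handle is at about (0.487, -0.264). The mat's x axis is at -1.75° and its centre at about (0.590, 0.138), which fits the ledge edge and the given sizes. I'll use one leaned grasp (37°) throughout, so I'm checking IK for the whole route first.

```bash
cat >> h.py <<'E'
LEAN=np.radians(37); B0=np.radians(14.8); BM=np.radians(-1.75)
GRIP=np.array([.487,-.264,.112]); MAT=np.array([.590,.138,.115])
def rot(b,s=-1,lean=LEAN):
    by=np.array([np.cos(b),np.sin(b),0]);bx=np.array([np.sin(b),-np.cos(b),0])
    z=np.sin(lean)*by-np.cos(lean)*np.array([0,0,1]);y=s*bx
    return np.column_stack([np.cross(y,z),y,z])
def tcp(g,R): return np.asarray(g)+.019*R[:,2]
def up(dz): return np.array([0,0,dz])
E
python3 - <<'E'
from h import *
for s in(-1,1):
  for n,g,b in(("via1",(.30,.36,.35),B0),("via2",(.40,0,.33),B0),("above",GRIP+up(.12),B0),("grip",GRIP,B0),("lift",GRIP+up(.08),B0),("mid",(.5,.138,.195),BM),("matup",MAT+up(.06),BM),("mat",MAT,BM)):
    R=rot(b,s);q=solve_ik(tcp(g,R),R);print(s,n,None if q is None else np.round(q,2))
E
```

```text
-1 via1 [ 1.08 -0.64  1.98 -0.47  1.35 -0.75]
-1 via2 None
-1 above [-0.8  -0.37  2.    0.59  1.22 -2.76]
-1 grip [-0.8  -0.27  2.13  0.66  1.04 -2.9 ]
-1 lift [-0.8  -0.35  2.05  0.61  1.16 -2.8 ]
-1 mid [ 0.33 -0.58  2.2  -0.27  0.93 -1.11]
-1 matup [ 0.27 -0.33  2.06 -0.25  0.8  -1.16]
-1 mat [ 0.27 -0.27  2.12 -0.28  0.69 -1.11]
1 via1 [ 1.08 -0.64  1.98 -0.47  1.35  2.39]
1 via2 None
1 above [-0.8  -0.37  2.    0.59  1.22  0.38]
1 grip [-0.8  -0.27  2.13  0.66  1.04  0.24]
1 lift [-0.8  -0.35  2.05  0.61  1.16  0.34]
1 mid [ 0.33 -0.58  2.2  -0.27  0.93  2.03]
1 matup [ 0.27 -0.33  2.06 -0.25  0.8   1.99]
1 mat [ 0.27 -0.27  2.12 -0.28  0.69  2.03]
```

```bash
cat >> h.py <<'E'
S=1
def fz(n=10):
    v=[]
    for _ in range(n): v.append(read_state()["contact_force"]); bot.wait(.01)
    return np.mean(v,0)
E
python3 - <<'E'
from h import *
np.set_printoptions(precision=3,suppress=True)
s=read_state();R0=np.array(s["tool_rot"])
q=np.array(solve_ik([.152,.437,.33],R0));print(q);bot.move_joints(q)
q[0]=-.8;q[5]=.35;bot.move_joints(q)
R=rot(B0,S);bot.move_to(tcp(GRIP,R)-.09*R[:,2],R);grip(1.0,80)
cv2.imwrite("pics/c3.png",cv2.resize(optics.get_image("top")[150:250,290:410],None,fx=6,fy=6,interpolation=cv2.INTER_CUBIC)[:,:,::-1])
s=read_state();print(s["t"],s["position"],fz())
E
```

```text
[ 1.181 -0.358  1.716 -0.     1.785 -0.055]
4.8583 [ 0.446 -0.275  0.17 ] [-0.031 -0.049  0.096]
```

View pics/c3.png

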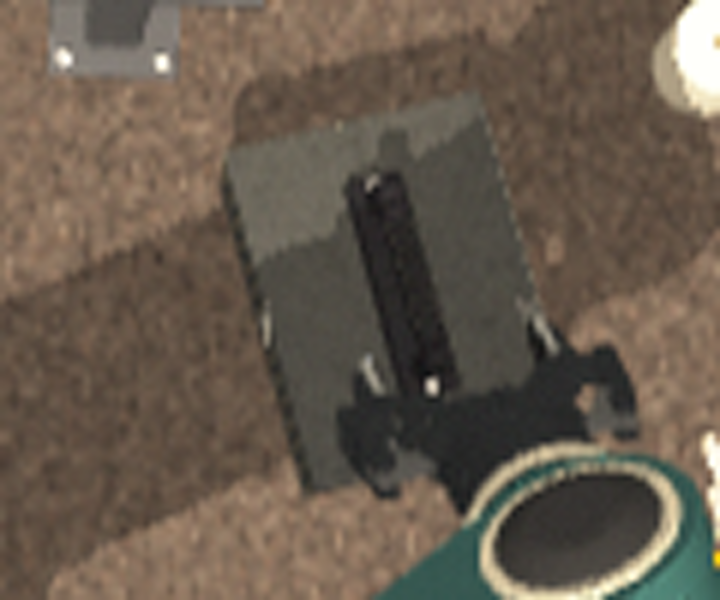

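The open fingers straddle the handle line, at about (370,375) and (545,335). They look slightly right of centre, so I'll compare with the projected positions.

Run:
```python
from h import *
c=optics.get_calibration("top");E=np.array(c["extrinsics"]);K=np.array(c["mtx"])
def pr(p):
    q=K@(E[:3,:3]@np.asarray(p)+E[:3,3]);q=q[:2]/q[2];return ((q-[290,150]+.5)*6-.5).round(0)
s=read_state();p=np.array(s["position"]);R=np.array(s["tool_rot"])
for d in(-.0425,.0425): print("pad tip",[pr(p+d*R[:,1]-b*R[:,2]) for b in(.013,.032)])
by=np.array([np.cos(B0),np.sin(B0),0]);bx=np.array([by[1],-by[0],0])
print("handle ends",pr(GRIP+up(.006)+.058*by),pr(GRIP+up(.006)-.058*by))
for a in(-1,1):
  for b in(-1,1): print("lid",a,b,pr(GRIP*[1,1,0]+up(.07)+a*.0775*bx+b*.101*by))
```

```text
pad tip [array([368., 370.]), array([377., 387.])]
pad tip [array([522., 333.]), array([533., 349.])]
handle ends [377. 182.] [430. 381.]
lid -1 -1 [306. 496.]
lid -1 1 [218. 159.]
lid 1 -1 [567. 432.]
lid 1 1 [476.  98.]
```

The prediction matches to within 1 to 2 mm. I'll approach, grip and tug in small steps.

Run:
```python
from h import *
np.set_printoptions(precision=3,suppress=True)
R=rot(B0,S);print(bot.servo_line(tcp(GRIP,R),v=.08,force_limit=8))
a=fz();grip(0.0,80);s=read_state();p=np.array(s["position"]);b=fz()
print("gap",s["finger_gap"],s["grip_force"],p,a,b)
np.save("p0.npy",p)
for k in range(1,9):
    bot.servo_line(p+up(.0005*k),v=.01);bot.wait(.1);f=fz(5);d=f-b;print(k,d,read_state()["position"][2]-p[2])
    if d[2]<-7.0: break
print(read_state()["t"])
```

```text
False
gap 0.17587127457317234 78.79841208457947 [ 0.498 -0.262  0.097] [ 0.183 -0.12   0.19 ] [-1.091 -4.933  3.004]
1 [ 0.899  3.103 -6.426] 0.0002764237529258584
2 [ 1.389  5.374 -8.898] 0.0006747928528529207
7.8417
```

Run:
```python
from h import *
np.set_printoptions(precision=3,suppress=True)
p=np.load("p0.npy")
for k in range(3,9):
    bot.servo_line(p+up(.0005*k),v=.01);bot.wait(.15);f=fz(5);print(k,f,read_state()["position"][2]-p[2])
    if f[2]<-8.3: break
bot.wait(.3);f=fz();s=read_state();print(f,s["ft_torque"],s["t"])
cv2.imwrite("pics/side1.png",cv2.resize(optics.get_image("side")[90:170,210:330],None,fx=6,fy=6,interpolation=cv2.INTER_CUBIC)[:,:,::-1])
```

```text
3 [-0.499  1.298 -6.45 ] 0.0013886728051882985
4 [-0.551  0.777 -6.334] 0.0020105612339958584
5 [-0.664  0.853 -6.312] 0.0025236677144495484
6 [-0.138  0.952 -5.958] 0.0029871163265513673
7 [-0.77   0.913 -5.937] 0.0035166390897981847
8 [-0.286  1.225 -6.26 ] 0.003987401326124906
[-0.67  0.84 -5.93] [0.131 0.858 0.139] 10.875
```

View pics/side1.png

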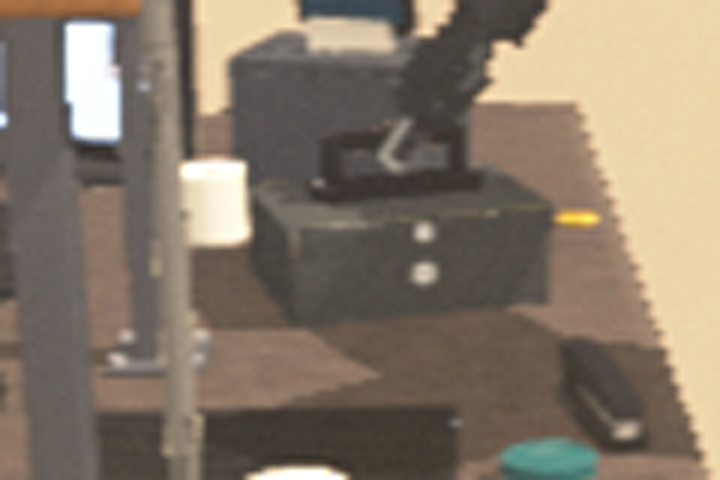

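The force stays at about 6 N from 1.4 to 4 mm of lift, so the lid gives and isn't caught. The picture shows the lid's front edge slightly proud above the locks at (425,215). I'll set it back down, release, and press at the catch side.

Run:
```python
from h import *
np.set_printoptions(precision=3,suppress=True)
p=np.load("p0.npy");R=rot(B0,S)
bot.servo_line(p,v=.02);grip(1.0);bot.servo_line(p-.09*R[:,2],v=.12);grip(0.0,40)
V=rot(B0,S,0);bx=np.array([np.sin(B0),-np.cos(B0),0]);L=GRIP*[1,1,0]-.06*bx
bot.move_to(L+up(.13),V);a=fz()
print(bot.servo_line(L+up(.085),v=.08,force_limit=8))
print("hit",bot.servo_line(L+up(.055),v=.015,force_limit=3),read_state()["position"],fz()-a)
z=read_state()["position"][2]
for k in range(1,30):
    bot.servo_line(L+up(z-.0005*k),v=.02);d=fz(3)-a;print(k,round(read_state()["position"][2],4),d)
    if d[2]>15: break
bot.wait(.2);print(fz()-a)
bot.servo_line(L+up(.13),v=.1);print(read_state()["t"])
```

```text
False
hit True [ 0.472 -0.206  0.074] [0.897 0.045 2.431]
1 0.0741 [-1.589  1.731  6.613]
2 0.0736 [-1.468  1.459  7.05 ]
3 0.0731 [-2.065  2.474  7.357]
4 0.0725 [-1.926  2.641  6.865]
5 0.0714 [ 0.298 -0.03  -0.292]
6 0.0711 [-0.01   1.092  0.106]
7 0.0707 [-0.326  0.116 -0.52 ]
8 0.0702 [-0.507  0.176  0.281]
9 0.0701 [-2.321  1.391  5.327]
10 0.07 [-5.053  2.999 10.483]
11 0.0699 [-7.431  3.569 15.662]
[-7.333  3.856 15.99 ]
20.2667
```

The force rose to 7 N and dropped away at the snap, then rose stiffly at z = 0.070, so the catch is home. Regrasp and tug again.

Run:
```python
from h import *
np.set_printoptions(precision=3,suppress=True)
p=np.load("p0.npy");R=rot(B0,S)
grip(1.0,80);bot.move_to(p-.09*R[:,2],R);print(bot.servo_line(p,v=.08,force_limit=8))
a=fz();grip(0.0,80);print("gap",read_state()["finger_gap"],a)
for k in range(1,12):
    bot.servo_line(p+up(.0005*k),v=.015);bot.wait(.05);f=fz(5)-a;print(k,f,read_state()["position"][2]-p[2])
    if f[2]<-8.0: break
bot.wait(.6);print(fz()-a,read_state()["t"])
```

```text
False
gap 0.17420127406542427 [ 0.182  0.277 -0.38 ]
1 [-0.393 -3.714 -3.295] 0.00018719903279193484
2 [-0.671 -2.161 -4.84 ] 0.0006713079844886949
3 [-1.058 -0.868 -5.652] 0.0012967857675317829
4 [-0.67   0.745 -6.749] 0.0018417471428217175
5 [ 0.239 -0.291 -8.096] 0.0024287467332585466
[-0.241 -0.286 -8.149] 26.1917
```

It held 8.15 N, so the catch holds. I'll add 2 mm and another hold for margin, then carry.

Run:
```python
from h import *
np.set_printoptions(precision=3,suppress=True)
p=np.load("p0.npy");R=rot(B0,S);a=-.38
bot.servo_line(p+up(.0045),v=.01);bot.wait(.5);print(fz(),read_state()["ft_torque"])
bot.servo_line(p+up(.075),v=.06);bot.wait(.4);print(fz())
RM=rot(BM,S)
bot.servo_line(tcp([.492,-.1,.187],R),v=.12)
bot.servo_line(tcp([.495,.138,.187],RM),v=.12,orientation=RM)
bot.wait(.3);s=read_state();print(s["t"],s["position"],fz(),s["finger_gap"])
cv2.imwrite("pics/top2.png",cv2.resize(optics.get_image("top")[100:250,140:340],None,fx=4,fy=4,interpolation=cv2.INTER_CUBIC)[:,:,::-1])
```

```text
[ 0.128  0.19  -8.375] [-0.273  1.051 -0.048]
[ 0.074 -0.044 -8.625]
32.8667 [0.506 0.137 0.172] [ 0.113 -0.069 -8.602] 0.1733088334696319
```

View pics/top2.png

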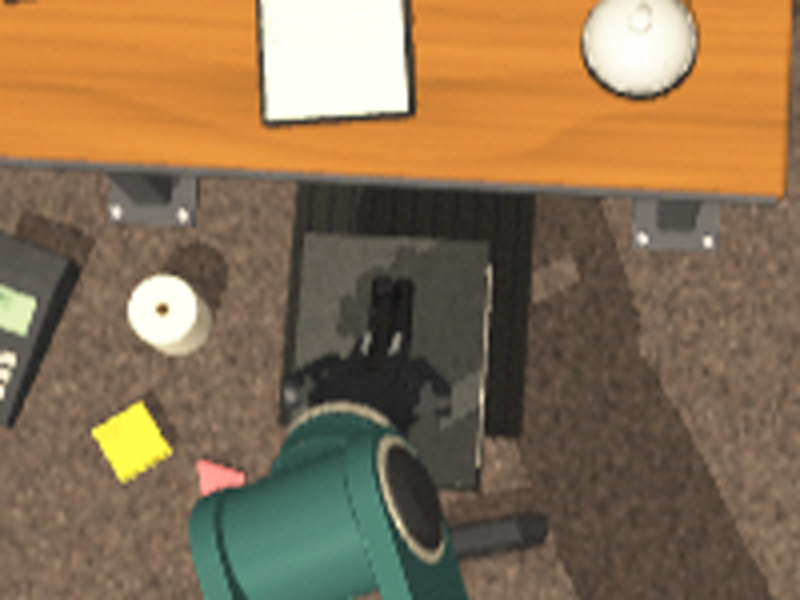

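The box hangs level above the mat's near part, aligned with it after allowing for parallax. The bystanders are in place. Next, forward and gently down.

Run:
```python
from h import *
np.set_printoptions(precision=3,suppress=True)
RM=rot(BM,S)
print(bot.servo_line(tcp(MAT+up(.03),RM),v=.1,force_limit=15));bot.wait(.3);print(fz(),read_state()["position"])
print(bot.servo_line(tcp(MAT+up(.006),RM),v=.03,force_limit=5))
print(bot.servo_line(tcp(MAT-up(.003),RM),v=.01,force_limit=5));print(fz(),read_state()["position"]-tcp(MAT,RM))
z=read_state()["position"][2]
for k in range(1,8):
    f=fz(5)
    if f[2]>-1: break
    q=tcp(MAT,RM);q[2]=z-.0005*k;bot.servo_line(q,v=.01);print(k,fz(3),read_state()["position"][2]-tcp(MAT,RM)[2])
s=read_state();print(s["t"])
cv2.imwrite("pics/side2.png",cv2.resize(optics.get_image("side")[90:200,170:320],None,fx=5,fy=5,interpolation=cv2.INTER_CUBIC)[:,:,::-1])
```

```text
False
[-0.034  0.169 -8.557] [0.601 0.138 0.13 ]
False
True
[ 0.799 -4.705  2.553] [ 0.    -0.001  0.001]
36.2583
```

View pics/side2.png

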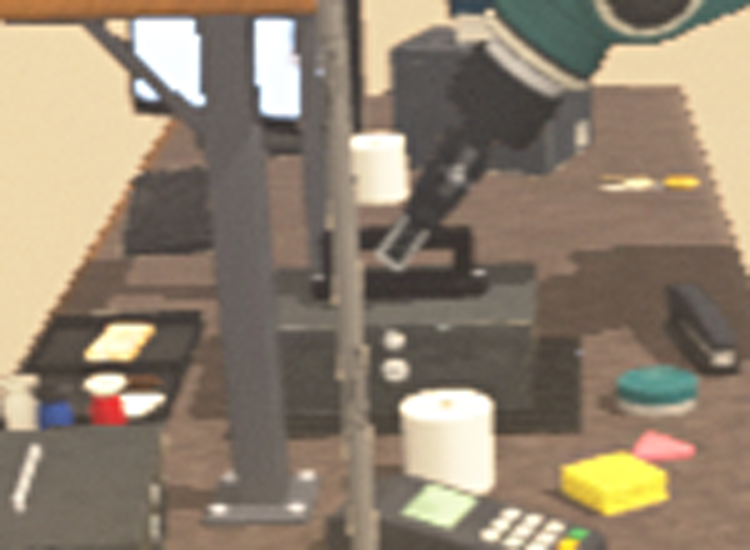

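The box stands flat on the mat at rows 330 to 410, lid level. Next I'll release, back out along the tool axis and check from above.

Run:
```python
from h import *
RM=rot(BM,S);grip(1.0);p=np.array(read_state()["position"])
print(bot.servo_line(p-.13*RM[:,2],v=.1,force_limit=15))
q=np.array(read_state()["joint_positions"]);q[0]=1.2;q[1]-=.15;bot.move_joints(q);bot.wait(.3)
s=read_state();print(s["t"],s["contact_force"])
cv2.imwrite("pics/top3.png",cv2.resize(optics.get_image("top")[110:250,165:325],None,fx=5,fy=5,interpolation=cv2.INTER_CUBIC)[0:600,:,::-1])
```

```text
False
40.3833 [-0.37529599 -0.71350268  0.34765459]
```

View pics/top3.png

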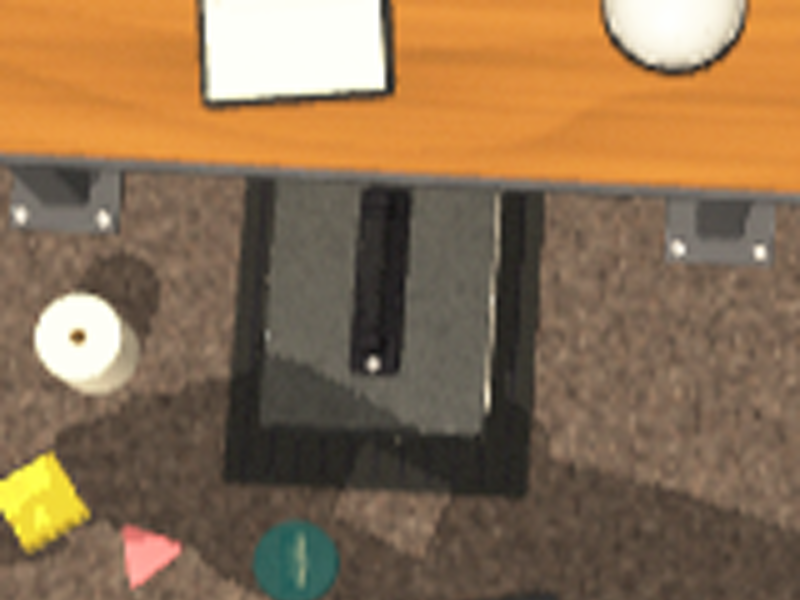

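The lid's near corners are at (260,427) and (481,436), square to the mat. A quick numeric check, then hand in if it's within tolerance.

Run:
```python
from h import *
L=crop("top",5,165,110,[(260,427),(481,436)],.073)[:,:2];e=L[1]-L[0];x=np.array([np.cos(BM),np.sin(BM)])
c=L.mean(0)+.101*x;d=c-MAT[:2];ang=np.degrees(np.arctan2(e[1],e[0]))+90
print(c,"off",d,"angle err",ang-np.degrees(BM))
if np.all(abs(d)<.018) and abs(ang-np.degrees(BM))<5: print(job_done())
```

```text
[0.58949118 0.1347594 ] off [-0.00050882 -0.0032406 ] angle err 0.5130038247440467
the job is handed in; nothing more can be done
None
```

The job is handed in: the lid gave on the first tug, so I pressed it until it snapped and it held about 8 N on the second; the box now stands on the mat about 3 mm and 0.5° off true by the camera, with the other things undisturbed as far as the pictures show (the stapler was out of the last one).

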